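Index and lock the scroll-carving turntable under the bow rack

ROBOT

A 6-joint arm with a two-finger parallel gripper is mounted at the origin on the work surface. World frame = base frame: x ahead of the robot, y to its left, z up, the work surface at z = 0. Lengths are in m, angles in rad, forces in N, time in s.
With the tool pointing down it reaches from about 0.375 to 0.9 m from the base axis. Payload 3.1 kg.
Tool frame: the origin (TCP) lies midway between the tips of the shut fingers; the grasp point (between the pads) lies 19 mm behind it; z points along the fingers, y is the line along which they close (so a half turn about z gives the same grasp; the last joint's range is limited). The gripper opens to 85 mm and grips with 20 to 120 N. Pads are 22 mm wide; open, the fingers measure 114 mm over their backs; the gripper's body (76 mm by 85 mm) begins 54 mm behind the grasp point. The pads swing forward as they close: fully open they stand 13 mm farther back than shut.
Start: joints at [-1.427, 0.527, 1.433, -0, 1.181, -0.178], TCP at [0.198, -0.593, 0.199] pointing down, gripper open.
Joint ranges: [-3.08, 3.08], [-0.75, 2.2], [0.22, 2.44], [-1.43, 4.57], [0, 2.65], [-2.85, 2.85]. Speed limits (rad/s): [2.79, 2.79, 3.14, 3.14, 3.14, 3.14].

INTERFACE

Orientations are given as a unit quaternion [x, y, z, w].
In Python, from cell import bot gives the robot as it stands.
- The arm moves only by the tool drive_tool, never from a script. Its argument "steps" is a list of rows, each a list of 7 numbers: the shift along the world's x, y, z in mm, then the turn, a rotation vector about the world's x, y, z in rad, then the opening, from 0 (shut) to 1 (fully open). In form: [[dx, dy, dz, wx, wy, wz, claw], ...]. A call has 1 to 5 rows; each row shifts and turns the commanded pose from where the row before left it; what a row does not reach is not made up. A row lasts 1/12 s, in which the tool goes at most 41.7 mm and 7.16 degrees, less where a joint would pass 70% of its speed; a pose out of reach is approached as far as the arm can. A call is refused whole if a number of a shift passes 41.7 or a number of a turn 0.125, either way. A call with a gripper value outside its range is refused whole. The fingers move at their own pace and stop on an object; "squeeze" is the grip in N (left out, the last holds). Time passes only in rows, so rows that do not move let the fingers close. It gives the time, the measured TCP pose, the force, the opening and the grip force at its end, in the units of the state.
- bot.get_state(): the state, without advancing time (a new reading comes with each control period).
- bot.get_image(name): name is "side" or "top" or "wrist"; returns a dict with "color" (400x640x3 uint8, red, green, blue), "K" (3x3 intrinsics, pixels), "view" (4x4, takes a point from world to camera coordinates). Camera axes: x right, y down, z forward; pixel columns grow to the right and rows downward; lengths in m; the calibration is good to about 2 mm. A picture is of the moment at which its call begins. There is no depth.
- bot.finish_job(): hands the job in; it is judged then, once.
The state is a dict: "time": time; "qpos": joint angles; "joint_velocities": joint speeds; "joint_efforts": joint torques, N m; "position": TCP position; "ee_rot": TCP orientation; "ft_force": force on the tool from outside, world axes, zero at the start; "wrist_torque": the same for the moment, N m; "grip_width": finger opening in m; "grip_force": force on a finger pad.
Only numpy, scipy, OpenCV 4.12 (cv2) and the standard library are available. Lean on these libraries where they do the work, as an engineer would, in place of code of your own. Each camera call takes 0.05 s, during which the arm holds its last target. There are 200 camera calls.

TASK

Turn the carving turntable by its upright wooden post until the post stands in line with the brass pointer on the base board, then slide the lock bolt by its black knob fully home into the notch in the turntable's rim, and leave both so. Reach in under the three bow sticks without bumping them or their rack, and leave everything else on the bench where it is.

Things in the scene. Friction and masses are not known exactly. Their poses are not given: they have to be found in the camera images.
- stand: Fixed dark wooden base board, 330 x 400 mm, 18 mm thick, carrying turntable, pointer and bolt; turned 0.8 to 1.3 rad clockwise. Origin on the bench (z = 0) under the turntable's vertical axis. x points away from the robot and to its right, y away and to its left, z up; the board spans x -180 to +150 mm, y -245 to +155 mm.
- disc_top (a point): Centre of the top of the turntable, 50 mm above the bench: a pale wooden disc of 125 mm radius, 26 mm thick, 24 to 50 mm above the bench. On its half opposite the post a violin neck blank with scroll, 170 mm long, is clamped (up to 90 mm above the bench).
- notch (a point): The only notch in the disc's rim (26 to 28 mm wide, 26 mm deep): this point is at its mouth, on the rim, 125 mm from the axis and at the disc's mid-height. It turns with the disc and faces the bolt when the turntable's joint is 0.
- turntable (a joint): Angle of the turntable (rad). 0: post in line with the pointer and notch before the bolt; positive is anticlockwise seen from above. It starts 0.55 to 1.05 rad clockwise of 0 (negative). It turns freely both ways with light friction: about 1 N on the post moves it, and it stays where it is left.
- post_top (a point): Centre of the top of the upright dark wooden post on the disc: 20 mm in diameter, 60 mm tall (50 to 110 mm above the bench), 95 mm from the turntable's axis. With the joint at 0 it stands at x -89, y -32 mm in the stand's frame.
- pointer (a point): Tip of the index mark: a brass cone, 40 mm long and 22 mm thick, lying on the board just outside the rim and pointing at the turntable's axis. The tip is 135 mm from the axis, 29 mm above the bench, at x -127, y -46 mm in the stand's frame. The post belongs on the line from the axis to this tip.
- bolt (a joint): Travel of the steel lock bolt (m): 0 drawn out (start), 0.028 fully home. It slides level towards the turntable's axis, along (0.423, 0.906) in the stand's frame, with 2 N of friction, and stays where left. Its round nose, 18 mm wide, meets the rim after 6 mm and goes on only into the notch (turntable within about 0.035 rad of 0; a bit further off it nudges the disc into line, else it is blocked).
- knob_top (a point): Centre of the top of the bolt's upright black knob: 22 mm in diameter, top 100 mm above the bench; the steel bar under it reaches up to 47 mm. Drawn out it stands 172 mm from the turntable's axis, at x -73, y -156 mm in the stand's frame; home, 144 mm from the axis. 100 mm behind it (away from the disc) are clear.
- rack: Fixed rack with three level bow sticks over the stand. Origin on the bench within 5 mm of the turntable's axis, turned with the stand within 0.03 rad. Dark wooden end frames at y -350 and +350 mm, 16 mm thick, x -95 to +75 mm, 220 mm tall (two slim posts, foot and top rail); feet 50 mm wide, 20 mm high, x -110 to +90 mm. Nothing hangs between.
- stick (a point): Middle of the nearest stick, 224 mm above the bench. Three sticks, 9 mm thick, 730 mm long, along the rack's y axis at its x -70, -10 and +50 mm, undersides 220 mm above the bench. An upright gripper cannot reach post or knob between them; one leaning about 35 degrees, hand towards the stand's -x (the robot's left), reaches under.
- glue: White glue bottle, 52 mm in diameter, 150 mm tall, standing to the right of the stand. Origin at the centre of its underside. Leave alone.
- jar: Brown glass varnish jar, 66 mm in diameter, 65 mm tall, standing to the left of the stand. Origin at the centre of its underside. Leave alone.
- offcut: Pale wooden offcut, 50 x 150 x 25 mm, lying left of the stand's near corner. Origin at the centre of its underside. Leave alone.
- mallet: Wooden mallet, 260 mm long, lying on the left of the bench. Leave alone.
- screwdriver: Screwdriver, 200 mm long, lying in front, to the left of the stand. Leave alone.
- file: Flat file with wooden handle, 300 mm long, lying on the right of the bench. Leave alone.
- plane: Plane body of plain wood, 160 x 45 x 50 mm, lying on the right of the bench. Leave alone.

How it is judged:
By the outcome, as a careful person would: the job done as asked, in the order asked, and still so for the second after the job is handed in, with the robot touching nothing.
It also fails if it takes over 48 s, if anything falls off the work surface, if the arm or the gripper's body presses on something with over 40 N, if the wrist force passes 120 N, or if a joint passes its speed limit or range.

## Working session

There is one attempt and no reset: what is moved stays moved. The work goes in short steps, Python scripts to look and compute and a tool call to move; the robot and the scene stay as the last step left them, time stands still between calls to the robot, and variables do not carry over. Pictures are saved under pics/ and viewed, at most 10 in all, crops included, and the job is handed in when it is done.

Besides the shell and the picture viewer there is one more tool, called after "Call:" by a JSON object that holds its "method" and its "body". drive_tool: Moves the arm, as the interface text tells. Its arguments: {"type":"object","properties":{"steps":{"type":"array"},"squeeze":{"type":"number"}},"required":["steps"]}

```bash
mkdir -p pics; ls; python3 - <<'E'
from cell import bot
import cv2,json
d={}
for n in ("side","top"):
    i=bot.get_image(n); cv2.imwrite(f"pics/{n}0.png",i["color"][...,::-1]); d[n]=dict(K=i["K"].tolist(),view=i["view"].tolist())
    print(n,i["K"],i["view"])
json.dump(d,open("cams.json","w"))
s=bot.get_state();print(s)
E
```

```text
pics
side [[519.75999369   0.         313.31104366]
 [  0.         519.75999369 188.82443453]
 [  0.           0.           1.        ]] [[-0.92001871 -0.39164494  0.01340913  0.48803465]
 [-0.24621432  0.55108776 -0.79729593  0.28549245]
 [ 0.30486731 -0.7368287  -0.60343964  1.7593574 ]
 [ 0.          0.          0.          1.        ]]
top [[378.44299104   0.         321.01806992]
 [  0.         378.44299104 203.75315971]
 [  0.           0.           1.        ]] [[-0.01073272 -0.99993287  0.00436715 -0.03331072]
 [-0.98573985  0.0098467  -0.16798804  0.56616692]
 [ 0.16793376 -0.00610785 -0.98577936  1.61140146]
 [ 0.          0.          0.          1.        ]]
{'time': 0.1, 'qpos': array([-1.42649440e+00,  5.28373474e-01,  1.43374773e+00,  2.06871893e-05,
        1.18140867e+00, -1.78508311e-01]), 'joint_velocities': array([ 0.00055824, -0.00047416, -0.00316164,  0.00146818,  0.00058608,
        0.0010666 ]), 'joint_efforts': array([ 2.13318344e-04, -4.43303883e+01, -1.78587484e+01, -2.07066732e-04,
        3.89001027e-03, -1.07304680e-05]), 'position': array([ 0.19819858, -0.59201206,  0.19793978]), 'ee_rot': array([ 9.87002617e-01,  1.60701262e-01,  2.61295287e-05, -9.68300760e-04]), 'ft_force': array([-0.04122762,  0.4224031 , -0.05910655]), 'wrist_torque': array([-0.01678038, -0.07242568,  0.00226741]), 'grip_force': 0.0, 'grip_width': 0.08537039977862536}
```

View pics/top0.png

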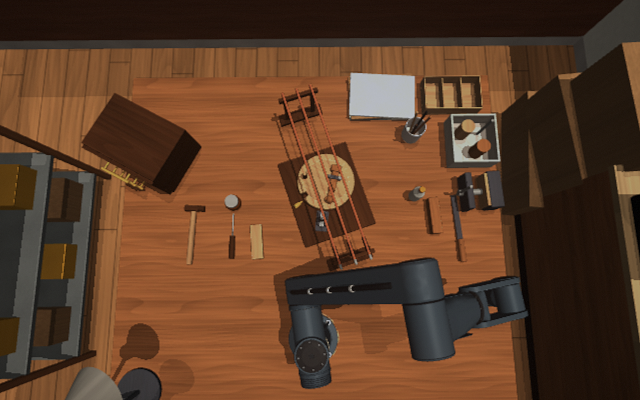

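View pics/side0.png

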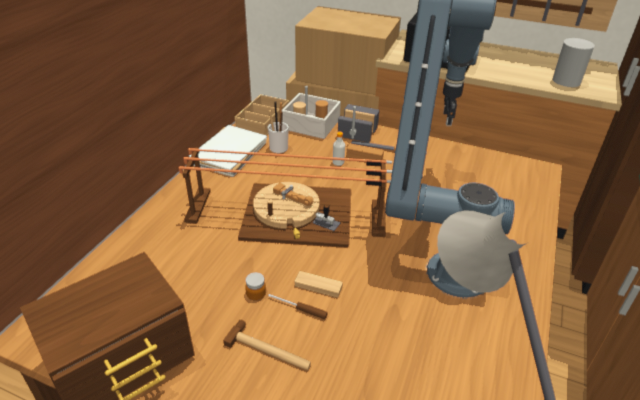

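```bash
python3 - <<'E'
import cv2
a=cv2.imread("pics/top0.png")[135:255,265:385]; cv2.imwrite("pics/topc.png",cv2.resize(a,None,fx=5,fy=5,interpolation=cv2.INTER_CUBIC))
a=cv2.imread("pics/side0.png")[145:255,225:385]; cv2.imwrite("pics/sidec.png",cv2.resize(a,None,fx=5,fy=5,interpolation=cv2.INTER_CUBIC))
E
```

```text
(no output)
```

View pics/topc.png

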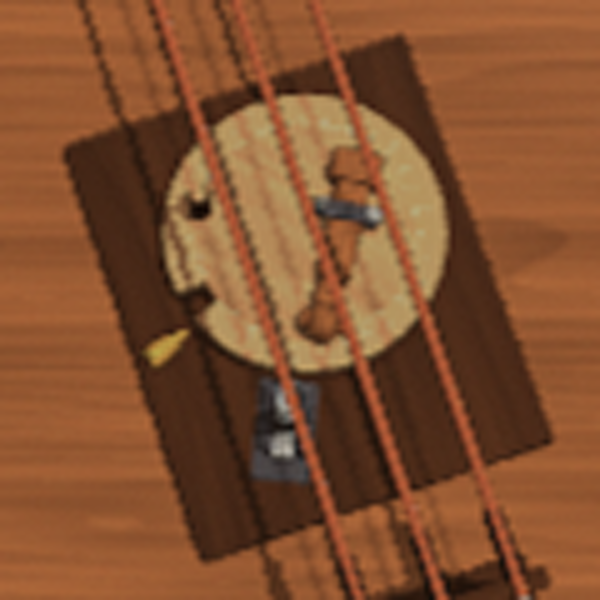

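View pics/sidec.png

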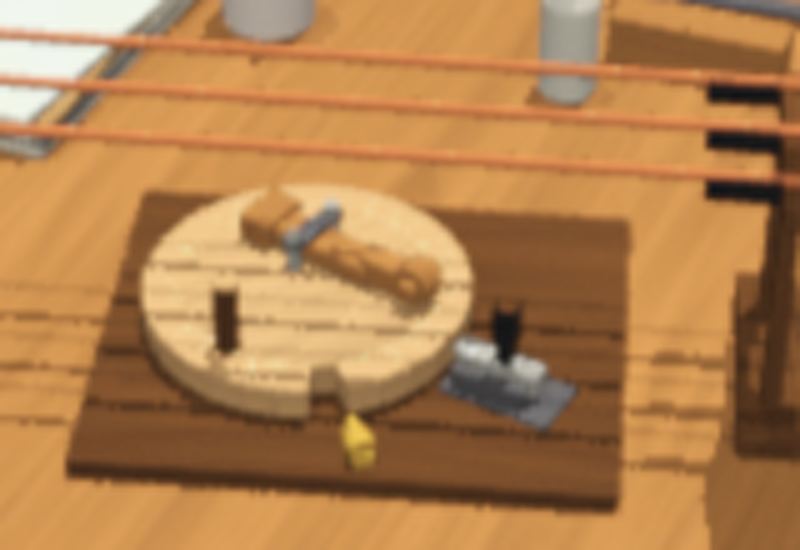

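```bash
cat > h.py <<'E'
import numpy as np,json
C=json.load(open("cams.json"))
def proj(n,p):
    K=np.array(C[n]["K"]);V=np.array(C[n]["view"]);q=np.asarray(p)@V[:3,:3].T+V[:3,3];q=q@K.T;return q[...,:2]/q[...,2:]
def ts(P,s):
    c,si=np.cos(s[2]),np.sin(s[2]);P=np.atleast_2d(P)/1000.
    return np.c_[s[0]+c*P[:,0]-si*P[:,1],s[1]+si*P[:,0]+c*P[:,1],P[:,2]]
def post(th,z=110):
    a=np.arctan2(-32,-89)+th;return [94.6*np.cos(a),94.6*np.sin(a),z]
E
python3 - <<'E'
from h import *
from scipy.optimize import least_squares
cor=[[-180,155,18],[150,155,18],[150,-245,18],[-180,-245,18],[-127,-46,29],[0,0,50],[-73,-156,100]]
top=np.array([[65,148],[405,37],[553,438],[207,560],[190,332],[305,235]])/5.+[265,135]
side=np.array([[70,465],[145,193],[628,222],[615,490],[352,413],[306,297],[508,306]])/5.+[225,145]
pt=np.array([[199,208]])/5.+[265,135]; ps=np.array([[225,292]])/5.+[225,145]
def f(s,parts=False):
    W=ts(cor,s); pp=ts(post(s[3]),s)
    r=[proj("top",W[:6])-top,proj("side",W)-side,proj("side",pp)-ps]
    return r+[proj("top",pp)-pt] if parts else np.concatenate([x.ravel() for x in r])
s=least_squares(f,[.6,0,-1.28,-.8],loss="soft_l1").x
print(s); [print(x.round(1).tolist()) for x in f(s,True)]
json.dump(s.tolist(),open("s.json","w"))
print("post",ts(post(s[3]),s),"goal",ts(post(0),s),"knob",ts([-73,-156,100],s),"bolt dir",ts([423,906,0],[0,0,s[2]]))
print("lean dir(-x)",ts([-1000,0,0],[0,0,s[2]]))
E
```

```text
[ 0.66659996 -0.0608221  -1.2425808  -0.8909525 ]
[[-1.2, -0.4], [-1.0, -1.3], [0.4, 0.2], [-0.9, 0.6], [-0.9, -0.4], [-0.3, -0.8]]
[[-0.8, -0.8], [-0.6, -1.0], [0.8, -1.3], [2.0, 1.0], [0.1, 0.8], [0.6, -3.0], [0.5, -0.6]]
[[0.5, -1.8]]
[[-0.6, -3.1]]
post [[0.68702095 0.03154751 0.11      ]] goal [[0.60760491 0.01312885 0.11      ]] knob [[ 0.49539552 -0.04200618  0.1       ]] bolt dir [[ 0.99399277 -0.10836685  0.        ]]
lean dir(-x) [[-0.32235433  0.94661908  0.        ]]
```

Call:
{"method": "drive_tool", "body": {"steps": [[5,22,34,0,0,0.063,1],[5,22,34,0,0,0.063,1],[5,22,34,0,0,0.063,1],[5,22,34,0,0,0.063,1],[5,22,34,0,0,0.063,1]]}}

```text
time: 0.52
position: [0.2233, -0.4811, 0.3696]
ee_rot: [0.949, 0.315, 0.0, -0.001]
ft_force: [0.1, -0.3, 0.8]
grip_width: 0.0856
grip_force: 0.0
```

Call:
{"method": "drive_tool", "body": {"steps": [[25,31,0,0,0,0.063,1],[25,31,0,0,0,0.063,1],[25,31,0,0,0,0.063,1],[25,31,0,0,0,0.063,1],[25,31,0,0,0,0.063,1]]}}

```text
time: 0.93
position: [0.3488, -0.3258, 0.3686]
ee_rot: [0.888, 0.46, 0.0, -0.0]
ft_force: [1.4, -0.1, -0.1]
grip_width: 0.0855
grip_force: 0.0
```

Call:
{"method": "drive_tool", "body": {"steps": [[25,31,0,0,0,0.063,1],[25,31,0,0,0,0.063,1],[25,31,0,0,0,0.063,1],[25,31,0,0,0,0.063,1],[25,31,0,0,0,0.063,1]]}}

```text
time: 1.35
position: [0.4739, -0.1707, 0.3685]
ee_rot: [0.805, 0.594, -0.0, -0.0]
ft_force: [0.2, -0.7, 0.2]
grip_width: 0.0856
grip_force: 0.0
```

Call:
{"method": "drive_tool", "body": {"steps": [[2,40,0,0,0,0.063,1],[2,40,0,0,0,0.063,1],[2,40,0,0,0,0.063,1],[2,40,0,0,0,0.063,1],[2,40,0,0,0,0.063,1]]}}

```text
time: 1.77
position: [0.4827, 0.0293, 0.3684]
ee_rot: [0.702, 0.712, -0.0, -0.0]
ft_force: [0.2, 0.4, 0.1]
grip_width: 0.0855
grip_force: 0.0
```

Call:
{"method": "drive_tool", "body": {"steps": [[2,40,0,0,0,0.063,1],[2,40,0,0,0,0.063,1],[2,40,0,0,0,0.063,1],[2,40,0,0,0,0.063,1],[2,40,0,0,0,0.063,1]]}}

```text
time: 2.18
position: [0.4926, 0.2293, 0.3684]
ee_rot: [0.581, 0.814, -0.0, -0.0]
ft_force: [1.3, -1.2, -0.1]
grip_width: 0.0855
grip_force: 0.0
```

Call:
{"method": "drive_tool", "body": {"steps": [[21,0,-12,-0.103,-0.035,0,1],[21,0,-12,-0.103,-0.035,0,1],[21,0,-12,-0.103,-0.035,0,1],[21,0,-12,-0.103,-0.035,0,1],[21,0,-12,-0.103,-0.035,0,1]]}}

```text
time: 2.6
position: [0.5992, 0.2282, 0.3089]
ee_rot: [0.56, 0.783, -0.157, 0.221]
ft_force: [-0.2, -0.4, -0.7]
grip_width: 0.0854
grip_force: 0.0
```

Call:
{"method": "drive_tool", "body": {"steps": [[21,0,-12,-0.103,-0.035,0,1],[0,-10,-10,0,0,0,1],[0,0,0,0,0,0,1]]}}

```text
time: 2.85
position: [0.6172, 0.2169, 0.2802]
ee_rot: [0.55, 0.771, -0.192, 0.258]
ft_force: [-0.7, 0.4, -0.1]
grip_width: 0.0856
grip_force: 0.0
```

```bash
cat >> h.py <<'E'
def snap(bot,n,f,crop=None,k=1):
    import cv2
    i=bot.get_image(n); C[n]=dict(K=i["K"].tolist(),view=i["view"].tolist()); json.dump(C,open("cams.json","w"))
    a=i["color"][...,::-1]
    if crop: a=a[crop[1]:crop[3],crop[0]:crop[2]]
    cv2.imwrite(f,cv2.resize(a,None,fx=k,fy=k,interpolation=cv2.INTER_CUBIC))
def back(n,uv,z):
    K=np.array(C[n]["K"]);V=np.array(C[n]["view"]);d=V[:3,:3].T@np.linalg.solve(K,[*uv,1]);o=-V[:3,:3].T@V[:3,3]
    return o+d*(z-o[2])/d[2]
E
python3 - <<'E'
from cell import bot
from h import *
snap(bot,"wrist","pics/w1.png"); s=bot.get_state(); print(s["position"],s["ee_rot"],s["qpos"])
E
```

```text
[0.61807267 0.21693726 0.28353238] [ 0.55089234  0.77040635 -0.18944729  0.25903941] [ 0.47048149  0.60077969  1.2396442  -0.65037043  1.44764641  0.27295844]
```

View pics/w1.png

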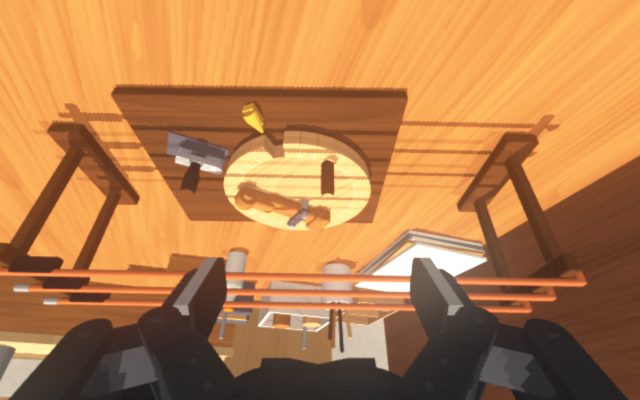

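```bash
python3 - <<'E'
from h import *
s=json.load(open("s.json"))
for nm,P,uv in [("pt",[-127,-46,29],(262,131)),("knob",[-73,-156,100],(189,187)),("post",post(s[3]),(327,190)),("postbase",post(s[3],50),(328,164)),("c1",[-180,155,18],(406,91)),("c2",[-180,-245,18],(114,88)),("stick-",[-70,-365,224],(0,0)),("stick+",[-70,365,224],(582,282))]:
    w=ts(P,s)[0]; print(nm,proj("wrist",w).round(1),uv,(back("wrist",uv,w[2])-w).round(4)*1000)
E
python3 - <<'E'
import cv2
a=cv2.imread("pics/w1.png")[75:235,100:300+120]; cv2.imwrite("pics/w1c.png",cv2.resize(a,None,fx=2.5,fy=2.5,interpolation=cv2.INTER_CUBIC))
E
```

```text
pt [258.6 129. ] (262, 131) [ 5.4 -2.2  0. ]
knob [183.2 190.2] (189, 187) [ 8. 11. -0.]
post [324.  193.9] (327, 190) [ 0.9 10.1 -0. ]
postbase [324.  161.8] (328, 164) [ 7.5 -2.7 -0. ]
c1 [405.3  94.3] (406, 91) [-1.9  4.8  0. ]
c2 [104.2  92.3] (114, 88) [13.7 11.8  0. ]
stick- [ -7.8 270.1] (0, 0) [153.5 382.6   0. ]
stick+ [580.4 276.6] (582, 282) [ 19.4 -12.6   0. ]
```

View pics/w1c.png

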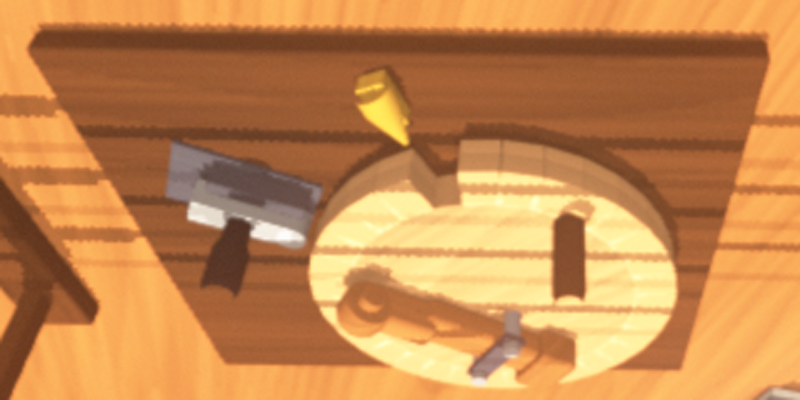

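```bash
python3 - <<'E'
from h import *
from scipy.optimize import least_squares
cor=[[-180,155,18],[150,155,18],[150,-245,18],[-180,-245,18],[-127,-46,29],[-73,-156,100]]
top=np.array([[65,148],[405,37],[553,438],[207,560],[190,332]])/5.+[265,135]
side=np.array([[70,465],[145,193],[628,222],[615,490],[352,413],[508,306]])/5.+[225,145]
wr=np.array([[768,48],[38,50],[408,145],[220,290]])/2.5+[100,75]
pw=np.array([[570,295],[572,215]])/2.5+[100,75]
pt=np.array([[199,206]])/5.+[265,135]; ps=np.array([[225,290]])/5.+[225,145]
def f(s,parts=False):
    W=ts(cor,s); pp=ts([post(s[3]),post(s[3],50)],s)
    r=[proj("top",W[:5])-top,proj("side",W)-side,proj("wrist",W[[0,3,4,5]])-wr,proj("wrist",pp)-pw,proj("side",pp[:1])-ps,proj("top",pp[:1])-pt]
    return r if parts else np.concatenate([x.ravel() for x in r])
s=least_squares(f,[.6,0,-1.28,-.8],loss="soft_l1").x
print(s); [print(x.round(1).tolist()) for x in f(s,True)]
json.dump(s.tolist(),open("s.json","w"))
print("post",ts(post(s[3]),s),"goal",ts(post(0),s),"knob",ts([-73,-156,100],s),"bolt dir",ts([423,906,0],[0,0,s[2]]))
print("lean dir(-x)",ts([-1000,0,0],[0,0,s[2]]))
E
```

```text
[ 0.67217412 -0.06087035 -1.23481923 -0.8938152 ]
[[-1.3, -1.2], [-1.3, -2.6], [0.6, -1.5], [-0.4, -0.5], [-0.7, -1.4]]
[[-1.9, -1.0], [-2.1, -1.1], [-0.7, -2.0], [0.9, 0.2], [-1.0, 0.3], [-0.7, -1.2]]
[[0.9, 0.5], [-6.6, -0.3], [-1.4, -2.8], [-0.9, 0.4]]
[[-0.6, 1.6], [-1.6, 1.6]]
[[-0.8, -1.8]]
[[-0.6, -3.8]]
post [[0.69214235 0.03159819 0.11      ]] goal [[0.61260687 0.01262048 0.11      ]] knob [[ 0.50082879 -0.0433838   0.1       ]] bolt dir [[ 0.99480392 -0.10064872  0.        ]]
lean dir(-x) [[-0.3296918   0.94408862  0.        ]]
```

Call:
{"method": "drive_tool", "body": {"steps": [[11,-27,-22,0,0,0,1],[11,-27,-22,0,0,0,1],[11,-27,-22,0,0,0,1],[12,-28,-22,0,0,0,1],[0,0,0,0,0,0,1]]}}

```text
time: 3.32
position: [0.6635, 0.1021, 0.1969]
ee_rot: [0.554, 0.768, -0.189, 0.259]
ft_force: [-0.7, 1.0, -0.5]
grip_width: 0.0852
grip_force: 0.0
```

Call:
{"method": "drive_tool", "body": {"steps": [[6,-17,-24,0,0,0,1],[6,-17,-24,0,0,0,1],[6,-17,-24,0,0,0,1],[6,-17,-24,0,0,0,1],[0,0,0,0,0,0,1]]}}

```text
time: 3.73
position: [0.6868, 0.0367, 0.1006]
ee_rot: [0.553, 0.769, -0.189, 0.259]
ft_force: [-0.5, -0.1, -1.4]
grip_width: 0.0854
grip_force: 0.0
```

```bash
python3 - <<'E'
from cell import bot
from h import *
snap(bot,"wrist","pics/w2.png"); s=bot.get_state(); print(s["position"],s["ee_rot"],s["ft_force"])
print(proj("wrist",[[.688,.032,.11],[.688,.032,.05]]))
E
```

```text
[0.68764512 0.03831577 0.10259802] [ 0.55300245  0.76907328 -0.18769412  0.25977972] [ 0.81179646 -0.49299369  0.96048596]
[[317.25692803 250.06270788]
 [317.72137152 172.17735298]]
```

View pics/w2.png

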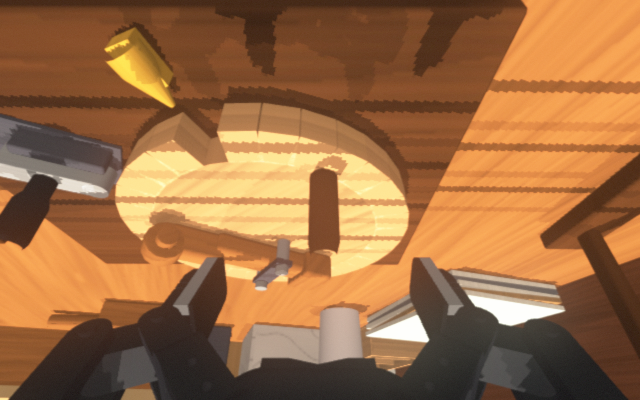

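Call:
{"method": "drive_tool", "body": {"steps": [[4,-9,-13,0,0,0,1],[4,-8,-12,0,0,0,1],[0,0,0,0,0,0,0.35],[0,0,0,0,0,0,0.35],[0,0,0,0,0,0,0.35]], "squeeze": 20}}

```text
time: 4.2
position: [0.6966, 0.0237, 0.0784]
ee_rot: [0.552, 0.77, -0.186, 0.261]
ft_force: [-0.1, 0.2, 1.0]
grip_width: 0.0517
grip_force: 0.0
```

Call:
{"method": "drive_tool", "body": {"steps": [[0,0,0,0,0,0,0],[0,0,0,0,0,0,0],[0,0,0,0,0,0,0],[0,0,0,0,0,0,0]], "squeeze": 20}}

```text
time: 4.53
position: [0.6961, 0.0238, 0.078]
ee_rot: [0.552, 0.77, -0.186, 0.261]
ft_force: [-0.2, 1.3, -0.2]
grip_width: 0.0007
grip_force: 0.5
```

```bash
python3 - <<'E'
from cell import bot
from h import *
snap(bot,"wrist","pics/w3.png"); s=bot.get_state(); print(s["position"],s["ee_rot"],s["ft_force"],s["grip_width"])
print(proj("wrist",[[.692,.032,.11],[.692,.032,.05],s["position"]]))
E
```

```text
[0.69632429 0.02379644 0.07802973] [ 0.55169205  0.77000765 -0.1863247   0.26078192] [-0.4716561   0.29745138 -0.27195629] -1.6049760403957216e-05
[[315.51422847 277.90545184]
 [315.88922654 185.75684063]
 [318.25401586 232.22659896]]
```

View pics/w3.png

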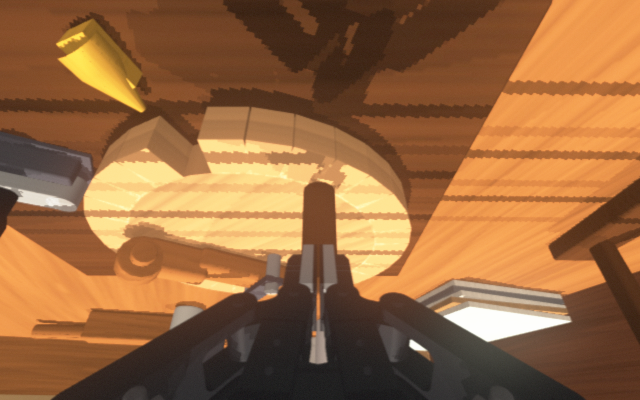

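```bash
python3 - <<'E'
import cv2
from h import *
a=cv2.imread("pics/w3.png")
for y in (178,183,188,200,225,240,246,255,270,285,300,320,345): print(y,[''.join('%x'%(v//16) for v in a[y,x][::-1]) for x in range(296,346,3)])
for y in (80,180,184,188,192): print(y,back("wrist",(320,y),.05))
V=np.array(C["wrist"]["view"]);print("cam",-V[:3,:3].T@V[:3,3],V[2,:3],C["wrist"]["K"][0][0])
st=json.load(open("s.json"));c,si=np.cos(st[2]),np.sin(st[2])
E
```

```text
178 ['fc8', 'fc8', 'fc8', 'fc8', 'fc8', 'c85', 'c85', 'ea7', 'ea6', 'd96', 'd95', 'd95', 'd95', 'd95', 'd96', 'd96', 'ea6']
183 ['fc7', 'fc8', 'fe9', 'fe9', 'eb7', '853', '742', '742', '742', '742', 'a64', 'fd8', 'fb7', 'd95', 'd95', 'fc7', 'fc8']
188 ['fc7', 'fc7', 'fc7', '743', '742', '742', '742', '742', '742', '742', '742', '742', '742', 'e96', 'fb7', 'fc8', 'fc8']
200 ['fd8', 'fd8', 'fc7', '742', '742', '742', '742', '742', '742', '742', '742', '742', '742', 'fb7', 'fd8', 'fd8', 'ffa']
225 ['fd8', 'fd8', 'd95', '742', '742', '742', '742', '742', '742', '742', '742', '742', '742', '963', 'fd8', 'fd8', 'fd8']
240 ['fd8', 'fd8', 'a74', '642', '742', '742', '742', '742', '742', '742', '742', '742', '742', '742', 'fd8', 'fd8', 'fd8']
246 ['fe8', 'fe9', 'a74', '876', '876', '876', '643', '642', '632', '865', '876', '876', '866', '742', 'fd8', 'fd8', 'fd8']
255 ['643', '642', '755', '876', '876', '876', '643', '632', '532', '755', '876', '876', '866', '643', '643', '643', '964']
270 ['533', '543', '866', '866', '766', '766', '532', '632', '532', '644', '866', '866', '866', '765', '543', '643', '643']
285 ['432', '432', '432', '654', '988', '987', '432', '743', '643', '655', '988', '987', '543', '532', '532', '532', '532']
300 ['322', '322', '422', '322', '322', '322', '443', 'd84', '753', '543', '422', '422', '422', '422', '422', '422', '432']
320 ['322', '221', '322', '222', '322', '322', '544', '976', '655', '433', '332', '322', '322', '322', '321', '322', '322']
345 ['222', '222', '211', '222', '222', '765', 'a98', '987', 'a98', 'a98', '332', '222', '212', '222', '211', '222', '222']
80 [0.66979955 0.10427148 0.05      ]
180 [0.69254204 0.03833157 0.05      ]
184 [0.69385167 0.03453443 0.05      ]
188 [0.69520634 0.03060667 0.05      ]
192 [0.69660843 0.02654144 0.05      ]
cam [0.64204783 0.18320516 0.17077907] [ 0.26333958 -0.77714186 -0.57157921] 318.5689647492165
```

Call:
{"method": "drive_tool", "body": {"steps": [[0,0,0,0,0,0,0.8],[0,0,0,0,0,0,0.8],[0,0,0,0,0,0,0.8],[0,0,0,0,0,0,0.8],[0,0,0,0,0,0,0.8]]}}

```text
time: 5.0
position: [0.6963, 0.0232, 0.0778]
ee_rot: [0.552, 0.77, -0.187, 0.261]
ft_force: [-0.2, 0.8, -0.8]
grip_width: 0.0604
grip_force: 0.0
```

Call:
{"method": "drive_tool", "body": {"steps": [[3,-8,-7,0,0,0,0.8],[3,-8,-7,0,0,0,0.8],[0,0,0,0,0,0,0.3],[0,0,0,0,0,0,0.3],[0,0,0,0,0,0,0.3]]}}

```text
time: 5.42
position: [0.7021, 0.0068, 0.0633]
ee_rot: [0.552, 0.77, -0.187, 0.26]
ft_force: [0.2, -0.2, -0.3]
grip_width: 0.0327
grip_force: 0.0
```

Call:
{"method": "drive_tool", "body": {"steps": [[0,0,0,0,0,0,0],[0,0,0,0,0,0,0],[0,0,0,0,0,0,0],[0,0,0,0,0,0,0],[0,0,0,0,0,0,0]]}}

```text
time: 5.83
position: [0.7025, 0.0075, 0.0639]
ee_rot: [0.552, 0.77, -0.186, 0.261]
ft_force: [2.2, -1.0, -1.4]
grip_width: 0.0186
grip_force: 20.7
```

Call:
{"method": "drive_tool", "body": {"steps": [[-10.7,2,0,0,0,0,0],[-10.9,0.6,0,0,0,0,0],[-10.7,-0.6,0,0,0,0,0],[-10.7,-1.7,0,0,0,0,0]]}}

```text
time: 6.17
position: [0.6626, 0.0116, 0.0639]
ee_rot: [0.551, 0.771, -0.181, 0.262]
ft_force: [3.9, 7.2, -1.7]
grip_width: 0.0188
grip_force: 20.3
```

Call:
{"method": "drive_tool", "body": {"steps": [[-10.5,-3,0,0,0,0,0],[-10,-4.1,0,0,0,0,0],[-9.4,-5.3,0,0,0,0,0],[-8.8,-6.4,0,0,0,0,0],[0,0,0,0,0,0,0]]}}

```text
time: 6.58
position: [0.6196, -0.0108, 0.0643]
ee_rot: [0.551, 0.77, -0.187, 0.261]
ft_force: [-0.6, 2.4, 1.9]
grip_width: 0.0187
grip_force: 22.4
```

```bash
python3 - <<'E'
from cell import bot
from h import *
snap(bot,"wrist","pics/w4.png",(60,40,460,340),2); s=bot.get_state(); print(s["position"],s["ee_rot"],s["ft_force"],s["grip_width"])
st=json.load(open("s.json"))
print(proj("wrist",ts([[-127,-46,29],post(0),post(0,50),[0,0,50],[-73,-156,100]],st)))
E
```

```text
[ 0.61987494 -0.01057817  0.06420859] [ 0.55182593  0.76999562 -0.18649925  0.26040915] [-2.82604021  5.4014689   3.0352088 ] 0.01873694988271138
[[291.35241804 110.2485161 ]
 [319.95630043 294.66232733]
 [319.5927116  188.76448779]
 [360.48289189 255.75667957]
 [ 80.06580774 286.05844904]]
```

View pics/w4.png

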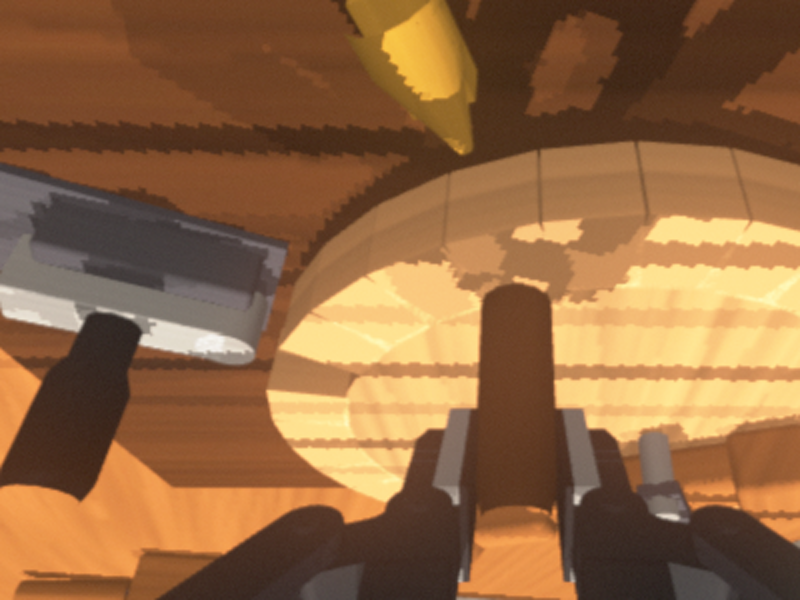

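Call:
{"method": "drive_tool", "body": {"steps": [[0,0,0,0,0,0,0.3],[0,0,0,0,0,0,0.6],[0,0,0,0,0,0,0.6],[0,0,0,0,0,0,0.6],[0,0,0,0,0,0,0.6]]}}

```text
time: 7.05
position: [0.6208, -0.0114, 0.0637]
ee_rot: [0.552, 0.77, -0.187, 0.261]
ft_force: [-0.2, 0.5, -0.2]
grip_width: 0.0511
grip_force: 0.0
```

Call:
{"method": "drive_tool", "body": {"steps": [[-5,14,20,0,0,0,0.6],[-5,14,20,0,0,0,0.6],[-5,14,20,0,0,0,0.6],[-5,14,20,0,0,0,0.6],[0,0,0,0,0,0,0.6]]}}

```text
time: 7.47
position: [0.6025, 0.0474, 0.1477]
ee_rot: [0.552, 0.77, -0.184, 0.263]
ft_force: [1.1, -0.2, -0.8]
grip_width: 0.0512
grip_force: 0.0
```

Call:
{"method": "drive_tool", "body": {"steps": [[-28,-14,-3,0,0,0,0.6],[-28,-14,-3,0,0,0,0.6],[-28,-14,-3,0,0,0,0.6],[-28,-14,-3,0,0,0,0.6],[0,0,0,0,0,0,0.6]]}}

```text
time: 7.88
position: [0.4794, -0.0141, 0.13]
ee_rot: [0.552, 0.77, -0.192, 0.256]
ft_force: [0.4, -0.5, -0.0]
grip_width: 0.0512
grip_force: 0.0
```

```bash
python3 - <<'E'
from cell import bot
from h import *
import cv2
snap(bot,"wrist","pics/w5.png"); s=bot.get_state(); print(s["position"],s["ee_rot"],s["ft_force"],s["grip_width"])
st=json.load(open("s.json"))
q=proj("wrist",ts([[-127,-46,29],post(0),post(0,50),[-73,-156,100],[-73,-156,47]],st));print(q.round(1))
a=cv2.imread("pics/w5.png").astype(int)
def run(y,x0,dark=95):
    r=a[y].max(1); xs=[x for x in range(max(0,int(x0)-45),min(640,int(x0)+45)) if r[x]<dark]; return (y,xs[0],xs[-1],len(xs)) if xs else (y,None)
for f in (.2,.5,.8): 
    p=q[2]+(q[1]-q[2])*f; print("post",p.round(),run(int(p[1]),p[0],135)); p=q[4]+(q[3]-q[4])*f; print("knob",p.round(),run(int(p[1]),p[0],80))
hsv=cv2.cvtColor(a.astype(np.uint8),cv2.COLOR_BGR2HSV);m=cv2.inRange(hsv,(23,170,60),(33,255,255));n,l,stt,c=cv2.connectedComponentsWithStats(m)
i=1+stt[1:,4].argmax();ys,xs=np.where(l==i);print("brass",stt[i],"tip",xs[ys>=ys.max()-1].mean(),ys.max())
E
```

```text
[ 0.48394793 -0.01284083  0.1306604 ] [ 0.55177907  0.77011948 -0.18923491  0.25815884] [ 0.1726383  -0.45966022 -0.14627948] 0.05152276530576071
[[485.7  97.2]
 [517.7 220.4]
 [491.2 154.6]
 [333.3 219.3]
 [332.4 165.1]]
post [496. 168.] (167, 482, 509, 28)
knob [333. 176.] (175, 325, 341, 17)
post [504. 188.] (187, 488, 519, 32)
knob [333. 192.] (192, 321, 347, 27)
post [512. 207.] (207, 496, 527, 32)
knob [333. 208.] (208, 321, 347, 27)
brass [486  59  20  42 448] tip 487.3333333333333 100
```

Call:
{"method": "drive_tool", "body": {"steps": [[6,-14,-19,0,0,0,0.6],[6,-14,-19,0,0,0,0.6],[6,-13,-18,0,0,0,0.6],[6,-13,-18,0,0,0,0.6],[0,0,0,0,0,0,0.6]]}}

```text
time: 8.35
position: [0.5138, -0.067, 0.0548]
ee_rot: [0.553, 0.77, -0.187, 0.26]
ft_force: [0.6, 0.1, 0.1]
grip_width: 0.0514
grip_force: 0.0
```

Call:
{"method": "drive_tool", "body": {"steps": [[0,0,0,0,0,0,0],[0,0,0,0,0,0,0],[0,0,0,0,0,0,0],[0,0,0,0,0,0,0],[0,0,0,0,0,0,0]], "squeeze": 25}}

```text
time: 8.77
position: [0.512, -0.0654, 0.0586]
ee_rot: [0.552, 0.77, -0.187, 0.261]
ft_force: [0.4, -5.8, -4.7]
grip_width: 0.0202
grip_force: 24.8
```

Call:
{"method": "drive_tool", "body": {"steps": [[5,-0.5,0,0,0,0,0],[5,-0.5,0,0,0,0,0],[5,-0.5,0,0,0,0,0],[5,-0.5,0,0,0,0,0]]}}

```text
time: 9.1
position: [0.5315, -0.0677, 0.0585]
ee_rot: [0.552, 0.769, -0.188, 0.26]
ft_force: [-2.2, -5.2, -2.3]
grip_width: 0.0204
grip_force: 25.0
```

Call:
{"method": "drive_tool", "body": {"steps": [[3,-0.3,0,0,0,0,0],[3,-0.3,0,0,0,0,0],[2,-0.2,0,0,0,0,0],[0,0,0,0,0,0,0]]}}

```text
time: 9.43
position: [0.536, -0.0683, 0.0584]
ee_rot: [0.553, 0.769, -0.19, 0.259]
ft_force: [-9.7, -0.0, 4.2]
grip_width: 0.0202
grip_force: 25.9
```

Call:
{"method": "drive_tool", "body": {"steps": [[3,-0.3,0,0,0,0,0],[2,-0.2,0,0,0,0,0],[0,0,0,0,0,0,0]]}}

```text
time: 9.68
position: [0.5358, -0.0686, 0.0583]
ee_rot: [0.553, 0.769, -0.192, 0.256]
ft_force: [-19.0, 6.2, 12.3]
grip_width: 0.0203
grip_force: 27.5
```

```bash
python3 - <<'E'
from cell import bot
from h import *
s=bot.get_state();print(s["position"],s["ft_force"])
i=bot.get_image("side");st=json.load(open("s.json"))
E
```

```text
[ 0.53582385 -0.06855262  0.05827476] [-19.01165769   6.18624072  12.31973386]
```

Call:
{"method": "drive_tool", "body": {"steps": [[-7,0.7,0,0,0,0,0],[0,0,0,0,0,0,0.3],[0,0,0,0,0,0,0.6],[0,0,0,0,0,0,0.6],[0,0,0,0,0,0,0.6]]}}

```text
time: 10.15
position: [0.5403, -0.0672, 0.0585]
ee_rot: [0.552, 0.77, -0.185, 0.262]
ft_force: [0.8, 0.3, 0.5]
grip_width: 0.0516
grip_force: 0.0
```

Call:
{"method": "drive_tool", "body": {"steps": [[-5,14,20,0,0,0,0.6],[-5,14,20,0,0,0,0.6],[-5,14,20,0,0,0,0.6],[-5,14,20,0,0,0,0.6],[0,0,0,0,0,0,0.6]]}}

```text
time: 10.57
position: [0.5209, -0.0092, 0.1414]
ee_rot: [0.551, 0.77, -0.183, 0.264]
ft_force: [-0.3, -1.0, -0.1]
grip_width: 0.0516
grip_force: 0.0
```

```bash
python3 - <<'E'
from cell import bot
from h import *
import cv2
snap(bot,"wrist","pics/w6.png"); s=bot.get_state(); print(s["position"],s["ee_rot"],s["ft_force"],s["grip_width"])
st=json.load(open("s.json"))
for t in (0,.024,.026,.028,.030):
    print(t,proj("wrist",ts([[-73+423*t,-156+906*t,100],[-73+423*t,-156+906*t,47]],st)).round(1).tolist())
q=proj("wrist",ts([[-127,-46,29],post(0),post(0,50)],st));print(q.round(1))
k=proj("wrist",ts([[-73+12,-156+25,100],[-73+12,-156+25,47]],st))
a=cv2.imread("pics/w6.png").astype(int)
def run(y,x0,dark=95):
    r=a[y].max(1); xs=[x for x in range(max(0,int(x0)-45),min(640,int(x0)+45)) if r[x]<dark]; return (y,xs[0],xs[-1],len(xs)) if xs else (y,None)
for f in (.2,.5,.8): 
    p=q[2]+(q[1]-q[2])*f; print("post",p.round(),run(int(p[1]),p[0],135)); p=k[1]+(k[0]-k[1])*f; print("knob",p.round(),run(int(p[1]),p[0],80))
E
```

```text
[ 0.52055327 -0.01017513  0.13993677] [ 0.55146107  0.76997366 -0.18421115  0.26286405] [ 0.9187937  -1.06610983 -0.17381319] 0.05119255319078424
0 [[276.8, 200.0], [281.0, 147.7]]
0.024 [[306.7, 207.3], [307.4, 155.8]]
0.026 [[309.1, 207.8], [309.6, 156.4]]
0.028 [[311.5, 208.4], [311.7, 157.1]]
0.03 [[313.8, 209.0], [313.8, 157.7]]
[[426.1  76.1]
 [455.4 197. ]
 [436.  134.7]]
post [440. 147.] (147, 425, 452, 28)
knob [311. 167.] (167, 302, 318, 17)
post [446. 166.] (165, 430, 458, 29)
knob [311. 183.] (182, 298, 312, 14)
post [452. 185.] (184, 435, 464, 30)
knob [311. 198.] (198, 298, 305, 6)
```

View pics/w6.png

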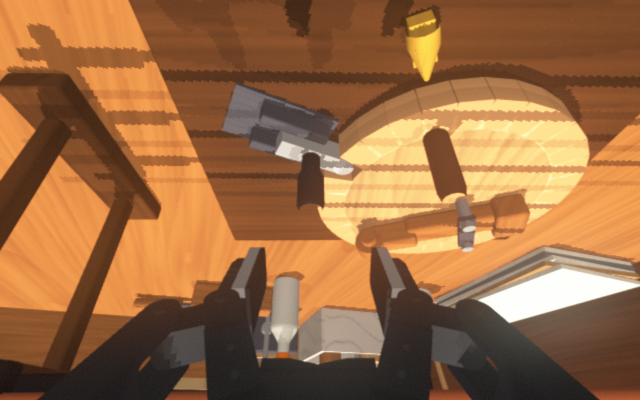

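Call:
{"method": "drive_tool", "body": {"steps": [[-8,28,25,0,0,0,0.6],[-8,28,25,0,0,0,0.6],[-8,28,25,0,0,0,0.6],[-8,28,25,0,0,0,0.6],[0,0,0,0,0,0,0.6]]}}

```text
time: 11.03
position: [0.4893, 0.1046, 0.2414]
ee_rot: [0.551, 0.77, -0.182, 0.264]
ft_force: [1.0, -0.2, 0.6]
grip_width: 0.0513
grip_force: 0.0
```

```bash
python3 -c "
from cell import bot
print(bot.get_state()['ft_force'],bot.finish_job())"
```

```text
the job is handed in; nothing more can be done
[ 1.00637805 -0.15341618  0.57067185] None
```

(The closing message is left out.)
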